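# Screw the lid back on the hand-chalk shaker

## Robot

A 6-joint arm with a two-finger parallel gripper is mounted at the origin on the work surface. World frame = base frame: x ahead of the robot, y to its left, z up, the work surface at z = 0. Lengths are in m, angles in rad, forces in N, time in s.
With the tool pointing down it reaches from about 0.325 to 0.85 m from the base axis. Payload 15.5 kg.
Tool frame: the origin (TCP) lies between the finger pads, 19 mm behind the fingertips; this is the grasp point; z points along the fingers, y is the line along which they close (so a half turn about z gives the same grasp; the last joint's range is limited). The gripper opens to 91 mm and grips with 3 to 60 N. Pads are 32 mm wide; open, the fingers measure 118 mm over their backs; the gripper's body (76 mm by 178 mm) begins 60 mm behind the grasp point.
Start: joints at [-1.319, 0.494, 1.345, -0, 1.302, -0.096], TCP at [0.213, -0.588, 0.233] pointing down, gripper open.
Joint ranges: [-2.91, 2.91], [-0.82, 2.16], [0.22, 2.67], [-1.22, 4.37], [0.12, 2.79], [-3.08, 3.08]. Speed limits (rad/s): [1.89, 1.89, 2.57, 3.01, 3.01, 3.01].

## Interface

Orientations are given as a 3x3 rotation matrix whose columns are the frame's x, y, z axes.
In Python, from rig import sense, snapshot, get_calibration, close_job, find_in, masks_of gives the robot as it stands.
- The arm moves only by the tool step_arm, never from a script. Its argument "increments" is a list of rows, each a list of 2 entries, a list of its own where there are three numbers: the shift along the tool's x, y, z in m, then the turn, a rotation vector about the tool's x, y, z in degrees. In form: [[[dx, dy, dz], [wx, wy, wz]], ...]. A call has 1 to 12 rows; each row shifts and turns the commanded pose from where the row before left it, along the tool's axes as they then stand; what a row does not reach is not made up. A row lasts 1/10 s, in which the tool goes at most 50 mm and 8.59 degrees, less where a joint would pass 70% of its speed; a pose out of reach is approached as far as the arm can. A call with a gripper value outside its range is refused whole. "fingers" is the opening, from -1 (shut) to 1 (fully open), so that 0 is half open, set as the call begins (left out, the last holds). The fingers move at their own pace and stop on an object; the grip force is fixed at half the most. Time passes only in rows, so rows that do not move let the fingers close. It gives the time, the measured TCP pose, the force, the opening and the grip force at its end, in the units of the state.
- sense(): the state, without advancing time (a new reading comes with each control period).
- snapshot(name): name is "scene" or "top" or "wrist"; returns (picture, depth): 400x640x3 uint8, red, green, blue; 400x640 float32, m along the optical axis (not along the pixel's ray), 0 where there is no reading.
- get_calibration(name): a dict with "K" (3x3 intrinsics, pixels), "cam_to_world" (4x4, takes a point from camera to world coordinates). Camera axes: x right, y up, looking along -z (the intrinsics and any distortion apply to the point x, -y, -z); pixel columns grow to the right and rows downward; lengths in m; the calibration is good to about 2 mm. A picture is of the moment at which its call begins: read the wrist's pose just before it. get_calibration takes no time and is no camera call; for the wrist camera it gives the pose at the moment of the call.
- close_job(): hands the job in; it is judged then, once.
Trained networks look in the newest picture that a camera, given by its name, has taken for a name from the list of things; names that differ only in an ending like _2 or _b are one class to them, and where a whole thing is asked for, a point or a joint stands for the part that bears it (a point fixed in the world has none). Each returns a list of dicts, best first, with "conf" (0 to 1); they miss things now and then, are a little off and sometimes report something else, mostly with a low value. They report only what shows in the picture. A call takes as long as a camera call. They do not tell look-alikes from the thing itself.
- find_in(camera, name): "at" ([x, y, z] in m, in world coordinates, good to about 4 mm: the middle of the surface that is visible of it).
- masks_of(camera, name): "region" (400x640 bool, what is visible of it).
The state is a dict: "t": time; "joint_positions": joint angles; "joint_vel": joint speeds; "joint_efforts": joint torques, N m; "tool_pos": TCP position; "tool_rot": TCP orientation; "force": force on the tool from outside, world axes, zero at the start; "ft_torque": the same for the moment, N m; "gripper_width": opening from 0.0 (shut) to 1.0 (fully open); "finger_force": force on a finger pad.
Only numpy, scipy, OpenCV 4.12 (cv2) and the standard library are available. Lean on these libraries where they do the work, as an engineer would, in place of code of your own. Each camera call takes 0.05 s, during which the arm holds its last target. There are 200 camera calls.

## Task

Put the black lid back on the green hand-chalk shaker: set it on the neck, turn it gently backwards (counter-clockwise from above) until you feel it drop into the thread, then screw it clockwise until it is fully home, and let go. Do not force it at any time, and leave the other things on the counter where they are.

Things in the scene. Friction and masses are not known exactly. Their poses are not given: they have to be found in the camera images.
- can: Green shaker, 84 mm across, shoulder at 90 mm, on a walnut foot 124 mm across, 12 mm thick, fixed to the counter. Upright; origin: centre of the foot's underside, z up. On it a fixed aluminium neck 43 mm across with four short right-hand threads, one every 90 deg, 53 mm across. The threads' angle about z is new each time, unrelated to the can's axes: find it by feel.
- mouth (a point): Centre of the neck's chamfered top, on the axis, 116.5 mm above the can's origin. Counter-clockwise from above, each 90 deg of the neck has: a stop rib (7 deg, top at 111 mm), a flat-topped thread (55 deg, top at 108 mm), an open gap (28 deg). The lid's lugs are 16 deg wide.
- ride (a point): On the axis, 106.5 mm above the can's origin: the lid's origin when its lugs rest on the flat tops (3 mm higher on the ribs). From there it slides counter-clockwise until the lugs fall about 8 mm into the gaps (lid's origin 98 to 99 mm above the can's), where the next ribs stop it. Turned clockwise while still on top, the lugs jam on the ribs.
- home (a point): On the axis, 94 mm above the can's origin: the lid's origin when fully home. From the gaps the lid screws clockwise under the threads, sinking 5 mm in 67 deg, to a hard stop here. Play in the thread about 1.4 mm up and down, about 2 mm sideways. Nothing springs; it stays where it is turned.
- lid: Loose black lid, 64 mm across, 95 to 160 g, standing open side down on the counter. Origin: centre of its underside, z up. Skirt and top 29 mm high; on top a light wooden grip bar 52 mm long (along the lid's x), 14 mm wide (y), 26 mm high: 55 mm in all. Inside (bore 56 mm) four lugs, one every 90 deg, undersides 2 mm above the skirt edge, reaching in to 47 mm across.
- grip (a point): Point on the lid's axis, inside the grip bar, 50 mm above the lid's origin (5 mm below the bar's top): a good height for the TCP.
- chalk: Blue cue-chalk cube, 22 mm, loose; leave it alone. Origin under its centre.
- chips_red: Stack of red and white chips, 39 mm across, 46 mm high, loose; leave it alone. Origin under its centre.
- chips_blue: Stack of blue and white chips, 39 mm across, 33 mm high, loose; leave it alone. Origin under its centre.
- cards: Red card box, 92 x 66 x 20 mm, loose; leave it alone. Origin under its centre.
- mug: White mug, 80 mm across, 92 mm high, loose; leave it alone. Origin under its centre.
- bottle: Amber bottle, 62 mm across, 210 mm high, loose; leave it alone. Origin under its centre.
- brush: Table brush lying on the counter; leave it alone. Origin at the underside.
Mind the look-alikes: they are no part of the job. What is shaped like the lid but yellow is not meant.

How it is judged:
By the outcome, as a careful person would: the job done as asked, in the order asked, and still so for the second after the job is handed in, with the robot touching nothing.
It also fails if it takes over 70 s, if anything falls off the work surface, if the arm or the gripper's body presses on something with over 40 N, if the wrist force passes 120 N, or if a joint passes its speed limit or range.

## Working session

There is one attempt and no reset: what is moved stays moved. The work goes in short steps, Python scripts to look and compute and a tool call to move; the robot and the scene stay as the last step left them, time stands still between calls to the robot, and variables do not carry over. Pictures are saved under pics/ and viewed, at most 10 in all, crops included, and the job is handed in when it is done.

Besides the shell and the picture viewer there is one more tool, called after ">>>" as name(argument=value, ...) on one line, values as JSON. step_arm: Moves the arm, as the interface text tells. Its arguments: {"type":"object","properties":{"increments":{"type":"array"},"fingers":{"type":"number"}},"required":["increments"]}

```bash
mkdir -p pics; python3 - <<'E'
from rig import *
import cv2,numpy as np
for c in("scene","top"):
    p,d=snapshot(c); cv2.imwrite(f"pics/{c}0.png",p[:,:,::-1])
    np.save(f"pics/{c}0_d.npy",d)
    for n in("lid","can","mouth"):
        try:
            for r in find_in(c,n): print(c,n,round(r["conf"],2),np.round(r["at"],3))
        except Exception as e: print(c,n,e)
s=sense();print(s["t"],s["tool_pos"],s["tool_rot"],s["force"],s["gripper_width"])
E
```

```text
scene lid 0.74 [ 0.455 -0.141  0.029]
scene lid 0.57 [ 0.472 -0.247  0.026]
scene can 0.7 [0.538 0.158 0.047]
scene mouth 0.79 [0.537 0.157 0.052]
top lid 0.81 [ 0.437 -0.126  0.03 ]
top lid 0.76 [ 0.461 -0.236  0.028]
top lid 0.72 [ 0.56  -0.238  0.029]
top can 0.77 [0.511 0.174 0.086]
top mouth 0.65 [0.513 0.174 0.089]
0.4 [ 0.21299642 -0.58754735  0.23263655] [[ 9.40132855e-01  3.40808177e-01 -3.43724410e-05]
 [ 3.40808178e-01 -9.40132844e-01  1.45969688e-04]
 [ 1.74330026e-05 -1.48945309e-04 -9.99999989e-01]] [-0.34370813 -0.61020059 -0.56586009] 1.0006483654249063
```

View pics/scene0.png

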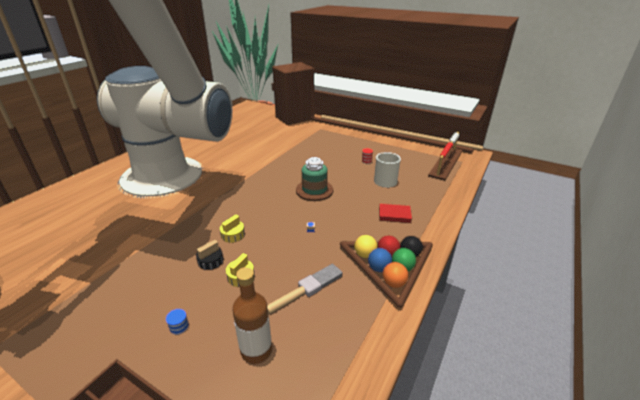

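View pics/top0.png

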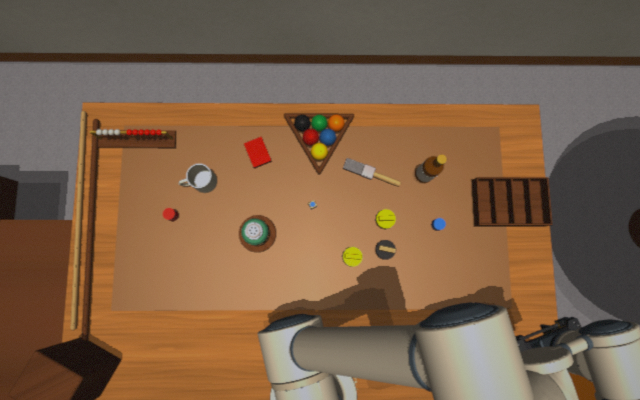

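The scene shows the black lid with its tan bar at (209,255). The yellow look-alikes are at (232,229) and (239,269), and the green can is at (314,180). In the top view the black lid is at (386,250), the yellow ones are at (386,219) and (353,256), and the can is at (257,232). I choose the black one, near (0.46, -0.24), and will check it in a crop.

```bash
cat > h.py <<'E'
import numpy as np,cv2
from rig import *
def cloud(c,d,K=None,T=None):
    g=get_calibration(c);K=np.array(g["K"]);T=np.array(g["cam_to_world"])
    v,u=np.mgrid[:d.shape[0],:d.shape[1]]
    P=np.stack([(u-K[0,2])/K[0,0]*d,-(v-K[1,2])/K[1,1]*d,-d,np.ones_like(d)],-1)@T.T
    P=P[...,:3];P[d<=0]=np.nan;return P
def near(P,xy,r,z0,z1):
    return (np.hypot(P[...,0]-xy[0],P[...,1]-xy[1])<r)&(P[...,2]>z0)&(P[...,2]<z1)
def rect(q): # min-area rectangle in mm
    (c,s,a)=cv2.minAreaRect((q[:,:2]*1000).astype(np.float32));return np.round(c,1),np.round(s,1),round(a,1)
E
python3 - <<'E'
from h import *
print([k for k in get_calibration("top")])
for c in("top","scene"):
    d=np.load(f"pics/{c}0_d.npy");P=cloud(c,d)
    print(c,"cnt z",np.nanmedian(P[near(P,(.46,-.15),.06,-.02,.01)][:,2]))
    for nm,xy,r,b in(("bar",(.455,-.24),.05,(.047,.062)),("skirt",(.455,-.24),.05,(.02,.036)),("neck",(.52,.17),.06,(.111,.122)),("should",(.52,.17),.07,(.084,.1)),("foot",(.52,.17),.09,(.008,.017))):
        q=P[near(P,xy,r,*b)]
        if len(q)>5: print(nm,len(q),rect(q),np.round(np.median(q,0),4),cv2.minEnclosingCircle((q[:,:2]*1000).astype(np.float32)))
p=cv2.imread("pics/top0.png");a=cv2.resize(p[200:270,340:400],None,fx=6,fy=6);b=cv2.resize(p[200:270,227:287],None,fx=6,fy=6)
cv2.imwrite("pics/crop1.png",np.hstack([a,b]))
E
```

```text
['K', 'cam_to_world']
top cnt z 0.00022562948191040544
bar 69 (array([ 460. , -238.4]), array([51.8, 14.3]), 76.9) [ 0.4592 -0.2389  0.0542] ((459.1488037109375, -238.15631103515625), 26.143314361572266)
skirt 224 (array([ 459., -237.]), array([60.9, 62.3]), 85.8) [ 0.4541 -0.2371  0.0286] ((459.38018798828125, -238.3392333984375), 32.56332778930664)
neck 148 (array([513.4, 180.7]), array([44.9, 43.8]), 56.4) [0.5152 0.1812 0.1158] ((515.6249389648438, 181.5935516357422), 24.496990203857422)
should 297 (array([513.4, 180.8]), array([81.1, 78.5]), 88.6) [0.5107 0.177  0.089 ] ((514.2498779296875, 182.12258911132812), 41.90288543701172)
foot 406 (array([525.6, 186.2]), array([145.7, 142.2]), 24.4) [0.4984 0.1667 0.0117] ((521.6153564453125, 172.4160919189453), 87.28168487548828)
scene cnt z -0.00013241646755352
bar 116 (array([ 465., -237.]), array([51.7, 15.5]), 77.3) [ 0.4664 -0.2387  0.0529] ((465.96246337890625, -237.25660705566406), 26.064523696899414)
skirt 277 (array([ 471. , -242.4]), array([63.9, 49.3]), 51.3) [ 0.4767 -0.2457  0.0279] ((465.9756774902344, -237.7162322998047), 32.49192810058594)
neck 74 (array([520.7, 181.7]), array([35.7, 38.7]), 67.3) [0.5216 0.1801 0.1148] ((519.9387817382812, 183.0768585205078), 21.059587478637695)
should 184 (array([525. , 175.5]), array([79.3, 59.9]), 29.6) [0.5335 0.1655 0.0885] ((521.12158203125, 181.74537658691406), 40.07040023803711)
foot 293 (array([526.5, 171.8]), array([121.6, 100.1]), 27.4) [0.5442 0.1532 0.0109] ((520.2940673828125, 182.5539093017578), 62.85661697387695)
```

View pics/crop1.png

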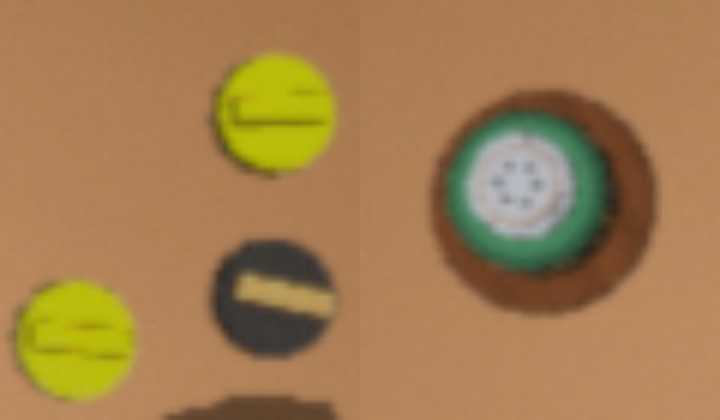

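The crop shows the black lid with its tan bar at top pixel (386,250), separate from the two yellow ones. The can's neck is near (255,231). Next I move above the black lid.

>>> step_arm(increments=[[[0.035,-0.0245,0],[0,0,0]],[[0.035,-0.0245,0],[0,0,0]],[[0.035,-0.0245,0],[0,0,0]],[[0.035,-0.0245,0],[0,0,0]],[[0.035,-0.0245,0],[0,0,0]],[[0.035,-0.0245,0],[0,0,0]],[[0.035,-0.0245,0],[0,0,0]],[[0.035,-0.0245,0],[0,0,0]],[[0.035,-0.0245,0],[0,0,0]],[[0.035,-0.0245,0],[0,0,0]]])

```text
t: 1.4
tool_pos: [0.4594, -0.2365, 0.2329]
tool_rot: [[0.94, 0.341, 0.0], [0.341, -0.94, -0.0], [0.0, 0.0, -1.0]]
force: [0.6, -1.7, -0.2]
gripper_width: 1.002
finger_force: 0.0
```

>>> step_arm(increments=[[[0,0,0],[0,0,-8.2]],[[0,0,0],[0,0,-8.2]],[[0,0,0],[0,0,-8.2]],[[0,0,0],[0,0,-8.2]],[[0,0,0],[0,0,-8.2]],[[0,0,0],[0,0,-8.2]],[[0,0,0],[0,0,-7.8]],[[0,0,0],[0,0,0]]])

```text
t: 2.2
tool_pos: [0.4586, -0.238, 0.2328]
tool_rot: [[0.224, 0.975, 0.0], [0.975, -0.224, -0.0], [-0.0, 0.0, -1.0]]
force: [0.0, -0.4, -0.1]
gripper_width: 1.0
finger_force: 0.0
```

```bash
python3 - <<'E'
from h import *
s=sense();print(s["t"],np.round(s["tool_pos"],4),np.round(s["tool_rot"],4).tolist(),np.round(s["joint_positions"],3))
p,d=snapshot("wrist");cv2.imwrite("pics/w1.png",p[:,:,::-1])
P=cloud("wrist",d);print(np.round(get_calibration("wrist")["cam_to_world"],3).tolist(), np.isfinite(P[...,0]).mean())
for b in((.047,.062),(.02,.036)):
    q=P[near(P,(.462,-.238),.045,*b)]
    if len(q)>5: print(len(q),rect(q),np.median(q,0),cv2.minEnclosingCircle((q[:,:2]*1000).astype(np.float32)))
E
```

```text
2.2 [ 0.4586 -0.238   0.2328] [[0.2236, 0.9747, 0.0001], [0.9747, -0.2236, -0.0001], [-0.0001, 0.0001, -1.0]] [-0.594  0.342  1.61  -0.     1.19  -0.369]
[[0.974, 0.219, 0.065, 0.476], [-0.228, 0.933, 0.277, -0.16], [0.0, -0.285, 0.959, 0.385], [0.0, 0.0, 0.0, 1.0]] 0.99597265625
781 (array([ 461.9, -236.6]), array([51.7, 13.3]), 77.1) [ 0.46234949 -0.23496813  0.05467314] ((462.91912841796875, -236.8949737548828), 26.43307876586914)
2304 (array([ 462.5, -236.8]), array([63.1, 63.6]), 62.9) [ 0.46586889 -0.23468834  0.02881022] ((462.4296875, -236.73316955566406), 32.758056640625)
```

View pics/w1.png

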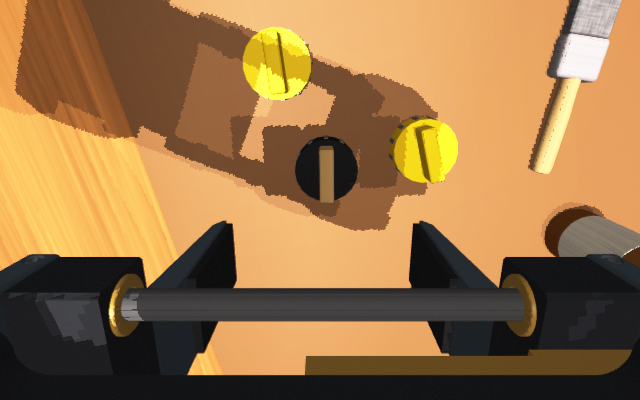

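The wrist view shows the black lid at (326,170), between the yellow ones at (277,63) and (425,150). Depth puts it at (0.4624, -0.2367) with the bar at 77°, aligned with the tool. I half-close the fingers to clear the yellow lid and descend.

>>> step_arm(increments=[[[0.002,0.0034,0],[0,0,0]],[[0,0,0.03],[0,0,0]],[[0,0,0.03],[0,0,0]],[[0,0,0.03],[0,0,0]],[[0,0,0.03],[0,0,0]],[[0,0,0.025],[0,0,0]],[[0,0,0.02],[0,0,0]],[[0,0,0.01],[0,0,0]],[[0,0,0.008],[0,0,0]],[[0,0,0],[0,0,0]]], fingers=0)

```text
t: 3.25
tool_pos: [0.4623, -0.2367, 0.0494]
tool_rot: [[0.227, 0.974, -0.0], [0.974, -0.227, 0.0], [0.0, -0.0, -1.0]]
force: [-1.0, -0.5, -0.0]
gripper_width: 0.499
finger_force: 0.0
```

>>> step_arm(increments=[[[0,0,0],[0,0,0]],[[0,0,0],[0,0,0]],[[0,0,0],[0,0,0]],[[0,0,0],[0,0,0]],[[0,0,0],[0,0,0]],[[0,0,0],[0,0,0]],[[0,0,0],[0,0,0]],[[0,0,0],[0,0,0]]], fingers=-1)

```text
t: 4.05
tool_pos: [0.4625, -0.2369, 0.0501]
tool_rot: [[0.226, 0.974, 0.001], [0.974, -0.226, -0.0], [-0.0, 0.001, -1.0]]
force: [-0.1, 0.6, 6.4]
gripper_width: 0.15
finger_force: 30.0
```

>>> step_arm(increments=[[[0,0,-0.01],[0,0,0]],[[0,0,-0.03],[0,0,0]],[[0,0,-0.03],[0,0,0]],[[0,0,-0.03],[0,0,0]],[[0,0,-0.03],[0,0,0]],[[0,0,-0.03],[0,0,0]],[[0,0,-0.01],[0,0,0]],[[0,0,0],[0,0,0]]])

```text
t: 4.85
tool_pos: [0.4628, -0.2371, 0.221]
tool_rot: [[0.226, 0.974, 0.002], [0.974, -0.226, -0.001], [-0.001, 0.002, -1.0]]
force: [-0.6, -0.2, -2.3]
gripper_width: 0.151
finger_force: 30.0
```

>>> step_arm(increments=[[[0.02,-0.0025,0],[0,0,0]],[[0.04,-0.0049,0],[0,0,0]],[[0.04,-0.0049,0],[0,0,0]],[[0.04,-0.0049,0],[0,0,0]],[[0.04,-0.0049,0],[0,0,0]],[[0.04,-0.0049,0],[0,0,0]],[[0.04,-0.0049,0],[0,0,0]],[[0.04,-0.0049,0],[0,0,0]],[[0.02,-0.0025,0],[0,0,0]],[[0,0,0],[0,0,0]],[[0,0,0],[0,0,0]],[[0,0,0],[0,0,0]]])

```text
t: 6.05
tool_pos: [0.496, 0.0832, 0.2189]
tool_rot: [[0.227, 0.974, -0.001], [0.974, -0.227, -0.0], [-0.001, -0.001, -1.0]]
force: [-0.6, -0.4, -1.2]
gripper_width: 0.152
finger_force: 30.0
```

```bash
python3 - <<'E'
from h import *
s=sense();print(s["t"],np.round(s["tool_pos"],4),np.round(s["tool_rot"],4).tolist(),s["gripper_width"],s["finger_force"],s["force"],s["ft_torque"])
p,d=snapshot("wrist");cv2.imwrite("pics/w2.png",p[:,:,::-1])
P=cloud("wrist",d)
for b in((.112,.122),(.084,.1),(.008,.017)):
    q=P[near(P,(.517,.182),.07,*b)]
    if len(q)>5: print(len(q),rect(q),np.median(q,0),cv2.minEnclosingCircle((q[:,:2]*1000).astype(np.float32)))
t=s["tool_pos"]
for b in((.19,.21),(.16,.182)):
    q=P[near(P,t,.045,*b)]
    if len(q)>5: print("held",len(q),rect(q),np.median(q,0),cv2.minEnclosingCircle((q[:,:2]*1000).astype(np.float32)))
E
```

```text
6.05 [0.496  0.0832 0.2189] [[0.2267, 0.974, -0.0015], [0.974, -0.2267, -0.0002], [-0.0005, -0.0014, -1.0]] 0.1516911534466444 29.999502897262573 [-0.62194985 -0.39164852 -1.15834816] [-0.02141904 -0.09587387  0.03300688]
3360 (array([516.9, 184.2]), array([42. , 42.1]), 43.9) [0.51701213 0.18440424 0.11630131] ((516.6971435546875, 184.77000427246094), 25.858989715576172)
5203 (array([516.7, 182.9]), array([79.6, 82.2]), 77.4) [0.51681655 0.18202151 0.08952477] ((516.9868774414062, 184.14358520507812), 41.50531005859375)
3620 (array([516.1, 180.7]), array([115.9, 122.7]), 76.9) [0.50939604 0.15907357 0.01198983] ((517.0747680664062, 184.21759033203125), 61.967716217041016)
held 4037 (array([498.8,  97. ]), array([37. , 65.5]), 77.1) [0.50209264 0.10177393 0.19785566] ((495.9249267578125, 84.484130859375), 32.72771453857422)
held 467 (array([500.4, 106.4]), array([18.3, 58.4]), 78.1) [0.50209965 0.1116221  0.17618902] ((498.5440673828125, 97.42508697509766), 29.218053817749023)
```

View pics/w2.png

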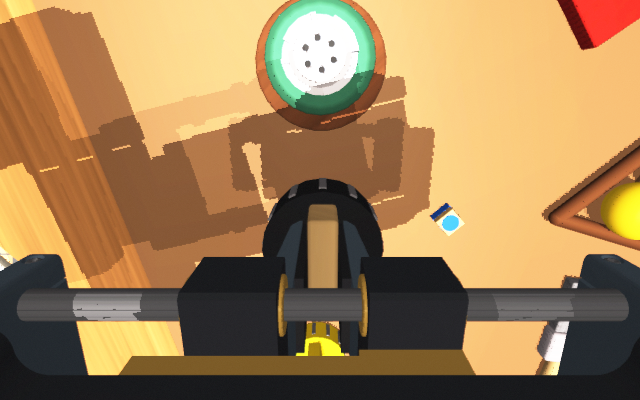

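The wrist view shows the can's neck at (320,52) and the held lid at (323,230). Depth gives an offset from lid to can of about (0.021, 0.100) m. I move over the neck.

>>> step_arm(increments=[[[0.02,-0.0005,0],[0,0,0]],[[0.03,-0.0005,0],[0,0,0]],[[0.03,-0.0005,0],[0,0,0]],[[0.022,-0.0006,0],[0,0,0]],[[0,0,0.02],[0,0,0]],[[0,0,0.02],[0,0,0]],[[0,0,0],[0,0,0]],[[0,0,0],[0,0,0]],[[0,0,0],[0,0,0]]])

```text
t: 7.0
tool_pos: [0.5181, 0.1833, 0.1807]
tool_rot: [[0.227, 0.974, 0.001], [0.974, -0.227, 0.0], [0.001, 0.001, -1.0]]
force: [-0.1, -0.3, -0.6]
gripper_width: 0.15
finger_force: 30.0
```

```bash
python3 - <<'E'
from h import *
s=sense();print(s["t"],np.round(s["tool_pos"],4),np.round(s["tool_rot"],4).tolist(),s["force"],s["ft_torque"])
E
```

```text
7.0 [0.5181 0.1833 0.1807] [[0.2269, 0.9739, 0.0013], [0.9739, -0.2269, 0.0003], [0.0005, 0.0012, -1.0]] [-0.06192781 -0.32554443 -0.57870559] [-0.01848584 -0.09233033  0.00644842]
```

>>> step_arm(increments=[[[0,0.0,0.005],[0,0,0]],[[0,-0.0005,0.004],[0,0,0]],[[0,-0.0005,0.004],[0,0,0]],[[0,0,0.003],[0,0,0]],[[0,0,0.002],[0,0,0]],[[0,0,0.001],[0,0,0]],[[0,0,0],[0,0,0]],[[0,0,0],[0,0,0]]])

```text
t: 7.8
tool_pos: [0.5165, 0.1839, 0.1608]
tool_rot: [[0.226, 0.974, 0.0], [0.974, -0.226, 0.0], [0.0, 0.0, -1.0]]
force: [-0.8, -0.3, -0.4]
gripper_width: 0.153
finger_force: 30.0
```

>>> step_arm(increments=[[[0,0,0.001],[0,0,0]],[[0,0,0.001],[0,0,0]],[[0,0,0.001],[0,0,0]],[[0,0,0],[0,0,0]]])

```text
t: 8.2
tool_pos: [0.5167, 0.1839, 0.1581]
tool_rot: [[0.226, 0.974, 0.001], [0.974, -0.226, 0.0], [0.0, 0.001, -1.0]]
force: [-1.6, -0.7, 6.9]
gripper_width: 0.152
finger_force: 30.0
```

>>> step_arm(increments=[[[0,0,0],[0,0,-2]],[[0,0,0],[0,0,-2]],[[0,0,0],[0,0,-2]],[[0,0,0],[0,0,-2]],[[0,0,0],[0,0,0]]])

```text
t: 8.7
tool_pos: [0.5174, 0.1842, 0.1587]
tool_rot: [[0.087, 0.996, 0.002], [0.996, -0.087, 0.001], [0.001, 0.002, -1.0]]
force: [-1.0, 0.4, 12.6]
gripper_width: 0.154
finger_force: 30.0
```

```bash
cat > s.py <<'E'
from h import *
s=sense();r=np.array(s["tool_rot"]);print(s["t"],np.round(s["tool_pos"],4),"yaw",np.degrees(np.arctan2(r[1,0],r[0,0])).round(2),"tilt",r[:2,2].round(4),np.round(s["force"],1),np.round(s["ft_torque"],2),round(s["joint_positions"][5],2))
E
python3 s.py
```

```text
8.7 [0.5174 0.1842 0.1587] yaw 85.0 tilt [0.0023 0.0008] [-1.   0.4 12.6] [ 0.14  0.12 -0.05] 0.32
```

>>> step_arm(increments=[[[0,0,0],[0,0,-2]],[[0,0,0],[0,0,-2]],[[0,0,0],[0,0,-2]],[[0,0,0],[0,0,-2]],[[0,0,0],[0,0,0]]])

```text
t: 9.2
tool_pos: [0.5176, 0.1843, 0.1589]
tool_rot: [[-0.052, 0.999, 0.003], [0.999, 0.052, 0.001], [0.001, 0.003, -1.0]]
force: [-0.3, 0.9, 13.9]
gripper_width: 0.153
finger_force: 30.0
```

```bash
python3 s.py
```

```text
9.2 [0.5176 0.1843 0.1589] yaw 93.0 tilt [0.003  0.0009] [-0.3  0.9 13.9] [ 0.15 -0.05 -0.02] 0.18
```

>>> step_arm(increments=[[[0,0,-0.0003],[0,0,-2]],[[0,0,0],[0,0,-2]],[[0,0,0],[0,0,-2]],[[0,0,0],[0,0,-2]],[[0,0,0],[0,0,-2]],[[0,0,0],[0,0,0]]])

```text
t: 9.8
tool_pos: [0.5165, 0.1839, 0.158]
tool_rot: [[-0.224, 0.975, -0.0], [0.975, 0.224, -0.0], [-0.0, -0.0, -1.0]]
force: [-0.4, -0.2, -1.2]
gripper_width: 0.154
finger_force: 30.0
```

```bash
python3 s.py
```

```text
9.8 [0.5165 0.1839 0.158 ] yaw 102.97 tilt [-0. -0.] [-0.4 -0.2 -1.2] [-0.08 -0.14 -0.01] 0.01
```

Contact vanished between 93° and 103°, so the lugs left a top. Lowering will show whether this is a gap or just the step off a rib.

>>> step_arm(increments=[[[0,0,0.001],[0,0,0]],[[0,0,0.001],[0,0,0]],[[0,0,0.0005],[0,0,0]],[[0,0,0],[0,0,0]]])

```text
t: 10.2
tool_pos: [0.5166, 0.1839, 0.1561]
tool_rot: [[-0.223, 0.975, 0.001], [0.975, 0.223, 0.0], [-0.0, 0.001, -1.0]]
force: [-3.2, -1.2, 11.8]
gripper_width: 0.156
finger_force: 30.0
```

```bash
python3 s.py
```

```text
10.2 [0.5166 0.1839 0.1561] yaw 102.89 tilt [0.0006 0.0001] [-3.2 -1.2 11.8] [-0.12  0.55  0.01] 0.01
```

Contact again about 3 mm lower, so the lugs were on a rib and are now on the flat. I ease off a little and slide CCW; the drop is expected near 148–158°.

>>> step_arm(increments=[[[0,0,-0.0003],[0,0,-2]],[[0,0,0],[0,0,-3]],[[0,0,0],[0,0,-3]],[[0,0,0],[0,0,-3]],[[0,0,0],[0,0,-3]],[[0,0,0],[0,0,0]]])

```text
t: 10.8
tool_pos: [0.517, 0.184, 0.1562]
tool_rot: [[-0.454, 0.891, 0.001], [0.891, 0.454, 0.0], [-0.0, 0.001, -1.0]]
force: [0.4, 0.1, 5.8]
gripper_width: 0.152
finger_force: 30.0
```

```bash
python3 s.py
```

```text
10.8 [0.517  0.184  0.1562] yaw 117.01 tilt [0.0012 0.0003] [0.4 0.1 5.8] [ 0.02 -0.11  0.08] -0.24
```

>>> step_arm(increments=[[[0,0,0],[0,0,-3]],[[0,0,0],[0,0,-3]],[[0,0,0],[0,0,-3]],[[0,0,0],[0,0,-3]],[[0,0,0],[0,0,-3]],[[0,0,0],[0,0,-3]],[[0,0,0],[0,0,-3]],[[0,0,0],[0,0,-3]],[[0,0,0],[0,0,0]]])

```text
t: 11.7
tool_pos: [0.517, 0.184, 0.1563]
tool_rot: [[-0.777, 0.629, 0.001], [0.629, 0.777, 0.0], [-0.001, 0.001, -1.0]]
force: [0.2, -0.5, 5.7]
gripper_width: 0.154
finger_force: 30.0
```

```bash
python3 s.py
```

```text
11.7 [0.517  0.184  0.1563] yaw 141.0 tilt [0.0014 0.0003] [ 0.2 -0.5  5.7] [ 0.03 -0.18  0.02] -0.66
```

>>> step_arm(increments=[[[0,0,0],[0,0,-2]],[[0,0,0],[0,0,-2]],[[0,0,0],[0,0,-2]],[[0,0,0],[0,0,-2]],[[0,0,0],[0,0,0]]])

```text
t: 12.2
tool_pos: [0.517, 0.184, 0.1562]
tool_rot: [[-0.857, 0.516, 0.001], [0.516, 0.857, 0.0], [-0.001, 0.001, -1.0]]
force: [0.0, 0.1, 4.4]
gripper_width: 0.152
finger_force: 30.0
```

>>> step_arm(increments=[[[0,0,0],[0,0,-2]],[[0,0,0],[0,0,-2]],[[0,0,0],[0,0,0]]])

```text
t: 12.5
tool_pos: [0.5166, 0.1839, 0.1559]
tool_rot: [[-0.89, 0.455, 0.0], [0.455, 0.89, 0.0], [-0.0, 0.0, -1.0]]
force: [0.3, 0.1, 0.9]
gripper_width: 0.148
finger_force: 30.0
```

The force fell away near 151–153°. I go 4° further to the middle of the gap and lower.

>>> step_arm(increments=[[[0,0,0],[0,0,-2]],[[0,0,0],[0,0,-2]],[[0,0,0.0015],[0,0,0]],[[0,0,0.0015],[0,0,0]],[[0,0,0],[0,0,0]]])

```text
t: 13.0
tool_pos: [0.5165, 0.1839, 0.1525]
tool_rot: [[-0.919, 0.393, -0.0], [0.393, 0.919, 0.0], [0.0, -0.0, -1.0]]
force: [0.2, -0.1, -2.7]
gripper_width: 0.154
finger_force: 30.0
```

```bash
python3 s.py
```

```text
13.0 [0.5165 0.1839 0.1525] yaw 156.85 tilt [-0.0002  0.    ] [ 0.2 -0.1 -2.7] [ 0.16 -0.3   0.03] -0.93
```

>>> step_arm(increments=[[[0,0,0.001],[0,0,0]],[[0,0,0.001],[0,0,0]],[[0,0,0.001],[0,0,0]],[[0,0,0],[0,0,0]]])

```text
t: 13.4
tool_pos: [0.5165, 0.1839, 0.1497]
tool_rot: [[-0.92, 0.392, -0.0], [0.392, 0.92, -0.0], [0.0, -0.0, -1.0]]
force: [-0.4, -0.4, -1.9]
gripper_width: 0.15
finger_force: 30.0
```

>>> step_arm(increments=[[[0,0,0.0005],[0,0,0]],[[0,0,0.0005],[0,0,0]],[[0,0,0],[0,0,0]]])

```text
t: 13.7
tool_pos: [0.5165, 0.1839, 0.1488]
tool_rot: [[-0.92, 0.392, 0.0], [0.392, 0.92, 0.0], [-0.0, 0.0, -1.0]]
force: [1.0, 0.4, -0.5]
gripper_width: 0.151
finger_force: 30.0
```

```bash
python3 s.py
```

```text
13.7 [0.5165 0.1839 0.1488] yaw 156.92 tilt [0.0001 0.    ] [ 1.   0.4 -0.5] [ 0.18 -0.22 -0.02] -0.93
```

The lugs are in the gap. Now I screw clockwise, sinking 0.075 mm per degree.

>>> step_arm(increments=[[[0,0,0.0003],[0,0,0]],[[0,0,0.0002],[0,0,3]],[[0,0,0.0002],[0,0,3]],[[0,0,0.0002],[0,0,3]],[[0,0,0.0002],[0,0,3]],[[0,0,0],[0,0,0]]])

```text
t: 14.3
tool_pos: [0.5165, 0.1839, 0.1478]
tool_rot: [[-0.818, 0.575, 0.0], [0.575, 0.818, 0.0], [-0.0, 0.0, -1.0]]
force: [-0.3, -0.3, 1.2]
gripper_width: 0.147
finger_force: 30.0
```

```bash
python3 s.py
```

```text
14.3 [0.5165 0.1839 0.1478] yaw 144.87 tilt [0. 0.] [-0.3 -0.3  1.2] [ 0.24 -0.06  0.05] -0.72
```

>>> step_arm(increments=[[[0,0,0.0002],[0,0,3]],[[0,0,0.0003],[0,0,3]],[[0,0,0.0002],[0,0,3]],[[0,0,0.0002],[0,0,3]],[[0,0,0],[0,0,0]]])

```text
t: 14.8
tool_pos: [0.5165, 0.1839, 0.1469]
tool_rot: [[-0.681, 0.732, 0.0], [0.732, 0.681, -0.0], [-0.0, 0.0, -1.0]]
force: [-0.3, 0.6, 1.1]
gripper_width: 0.152
finger_force: 30.0
```

>>> step_arm(increments=[[[0,0,0.0002],[0,0,3]],[[0,0,0.0003],[0,0,3]],[[0,0,0.0002],[0,0,3]],[[0,0,0.0002],[0,0,3]],[[0,0,0],[0,0,0]]])

```text
t: 15.3
tool_pos: [0.5165, 0.1839, 0.146]
tool_rot: [[-0.515, 0.857, 0.0], [0.857, 0.515, 0.0], [0.0, 0.0, -1.0]]
force: [0.4, 0.6, 2.0]
gripper_width: 0.152
finger_force: 30.0
```

```bash
python3 s.py
```

```text
15.3 [0.5165 0.1839 0.146 ] yaw 121.01 tilt [0. 0.] [0.4 0.6 2. ] [ 0.02 -0.06  0.01] -0.31
```

>>> step_arm(increments=[[[0,0,0.0002],[0,0,3]],[[0,0,0.0002],[0,0,3]],[[0,0,0.0002],[0,0,3]],[[0,0,0.0002],[0,0,3]],[[0,0,0],[0,0,0]]])

```text
t: 15.8
tool_pos: [0.5165, 0.1839, 0.1451]
tool_rot: [[-0.326, 0.945, 0.0], [0.945, 0.326, 0.0], [0.0, 0.0, -1.0]]
force: [0.1, 0.3, 0.3]
gripper_width: 0.151
finger_force: 30.0
```

>>> step_arm(increments=[[[0,0,0.0002],[0,0,2]],[[0,0,0.0002],[0,0,2]],[[0,0,0.0001],[0,0,2]],[[0,0,0],[0,0,0]]])

```text
t: 16.2
tool_pos: [0.5165, 0.1839, 0.1447]
tool_rot: [[-0.226, 0.974, 0.0], [0.974, 0.226, 0.0], [0.0, 0.0, -1.0]]
force: [-1.1, 0.3, -0.0]
gripper_width: 0.153
finger_force: 30.0
```

```bash
python3 s.py
```

```text
16.2 [0.5165 0.1839 0.1447] yaw 103.08 tilt [0.0001 0.0001] [-1.1  0.3 -0. ] [0.09 0.04 0.01] 0.0
```

Now the last few degrees, 1° per row, watching the torque for the hard stop.

>>> step_arm(increments=[[[0,0,0.0001],[0,0,1]],[[0,0,0.0001],[0,0,1]],[[0,0,0.0001],[0,0,1]],[[0,0,0],[0,0,1]],[[0,0,0],[0,0,0]]])

```text
t: 16.7
tool_pos: [0.5168, 0.184, 0.1443]
tool_rot: [[-0.155, 0.988, 0.001], [0.988, 0.155, 0.0], [0.0, 0.001, -1.0]]
force: [1.2, 2.0, 0.1]
gripper_width: 0.15
finger_force: 30.0
```

```bash
python3 s.py
```

```text
16.7 [0.5168 0.184  0.1443] yaw 98.89 tilt [0.0006 0.0002] [1.2 2.  0.1] [ 0.22 -0.42  0.07] 0.08
```

>>> step_arm(increments=[[[0,0,0.0001],[0,0,1]],[[0,0,0],[0,0,1]],[[0,0,0],[0,0,0]]])

```text
t: 17.0
tool_pos: [0.5169, 0.1841, 0.1443]
tool_rot: [[-0.12, 0.993, 0.001], [0.993, 0.12, 0.0], [0.0, 0.001, -1.0]]
force: [2.9, 4.1, 0.7]
gripper_width: 0.156
finger_force: 30.0
```

```bash
python3 s.py
```

```text
17.0 [0.5169 0.1841 0.1443] yaw 96.89 tilt [0.001  0.0004] [2.9 4.1 0.7] [ 0.82 -0.82  0.51] 0.11
```

>>> step_arm(increments=[[[0,0,0],[0,0,0.5]],[[0,0,0],[0,0,0.5]],[[0,0,0],[0,0,0]]])

```text
t: 17.3
tool_pos: [0.5169, 0.1841, 0.1444]
tool_rot: [[-0.103, 0.995, 0.001], [0.995, 0.103, 0.0], [0.0, 0.001, -1.0]]
force: [3.7, 5.0, 0.1]
gripper_width: 0.153
finger_force: 30.1
```

```bash
python3 s.py
```

```text
17.3 [0.5169 0.1841 0.1444] yaw 95.93 tilt [0.0009 0.0003] [3.7 5.  0.1] [ 0.8  -0.82  0.82] 0.13
```

>>> step_arm(increments=[[[0.0005,0.0004,0.0],[0,0,0]],[[0,0,0],[0,0,0.5]],[[0,0,0],[0,0,0.5]],[[0,0,0],[0,0,0]]])

```text
t: 17.7
tool_pos: [0.517, 0.1843, 0.1443]
tool_rot: [[-0.086, 0.996, 0.0], [0.996, 0.086, -0.0], [-0.0, 0.0, -1.0]]
force: [3.0, -0.1, 3.1]
gripper_width: 0.158
finger_force: 30.4
```

```bash
python3 s.py
```

```text
17.7 [0.517  0.1843 0.1443] yaw 94.91 tilt [ 0.0004 -0.0001] [ 3.  -0.1  3.1] [-0.07 -0.74  0.98] 0.15
```

A firm stop at about 1 Nm, near 95–96°, which matches the 55° predicted from the gap edge. I let go and check.

>>> step_arm(increments=[[[0,0,0],[0,0,0]],[[0,0,0],[0,0,0]],[[0,0,0],[0,0,0]],[[0,0,0],[0,0,0]],[[0,0,0],[0,0,0]]], fingers=0)

```text
t: 18.2
tool_pos: [0.5167, 0.1844, 0.1441]
tool_rot: [[-0.086, 0.996, -0.0], [0.996, 0.086, -0.0], [-0.0, -0.0, -1.0]]
force: [0.8, -0.2, 0.1]
gripper_width: 0.497
finger_force: 0.0
```

>>> step_arm(increments=[[[0,0,-0.01],[0,0,0]],[[0,0,-0.02],[0,0,0]],[[0,0,-0.03],[0,0,0]],[[0,0,-0.04],[0,0,0]],[[0,0,-0.04],[0,0,0]],[[0,0,0],[0,0,0]],[[0,0,0],[0,0,0]],[[0,0,0],[0,0,0]]])

```text
t: 19.0
tool_pos: [0.5162, 0.1843, 0.2837]
tool_rot: [[-0.086, 0.996, -0.001], [0.996, 0.086, -0.0], [-0.0, -0.001, -1.0]]
force: [-0.0, -0.3, 0.0]
gripper_width: 0.503
finger_force: 0.0
```

```bash
python3 s.py; python3 - <<'E'
from h import *
p,d=snapshot("wrist");cv2.imwrite("pics/w3.png",p[:,:,::-1])
P=cloud("wrist",d)
for b in((.143,.155),(.116,.13),(.084,.0935),(.008,.017)):
    q=P[near(P,(.517,.184),.065,*b)]
    if len(q)>5: print(len(q),rect(q),np.median(q,0),cv2.minEnclosingCircle((q[:,:2]*1000).astype(np.float32)))
q=P[near(P,(.517,.184),.029,.116,.13)];A=np.c_[q[:,:2]-[.517,.184],np.ones(len(q))];print("top plane",np.linalg.lstsq(A,q[:,2],rcond=None)[0])
E
```

```text
19.0 [0.5162 0.1843 0.2837] yaw 94.93 tilt [-0.0013 -0.0003] [-0.  -0.3  0. ] [-0.03 -0.1   0.03] 0.15
1009 (array([516.6, 184.5]), array([14. , 51.7]), 8.6) [0.51635796 0.18617888 0.14839789] ((516.5851440429688, 184.3888702392578), 26.22875213623047)
2880 (array([516.5, 184.6]), array([63.4, 63.2]), 22.4) [0.51507004 0.1869973  0.12258753] ((516.2117919921875, 184.85012817382812), 32.50288009643555)
1258 (array([516.5, 193.6]), array([82. , 64.1]), 2.4) [0.51377612 0.20981785 0.08800101] ((516.7034301757812, 184.63180541992188), 41.45386505126953)
2750 (array([516.2, 193.7]), array([122.9, 104.2]), 4.6) [0.51197205 0.21767136 0.0114269 ] ((516.7155151367188, 184.59503173828125), 61.95160675048828)
top plane [-0.00180482  0.00737316  0.1226425 ]
```

View pics/w3.png

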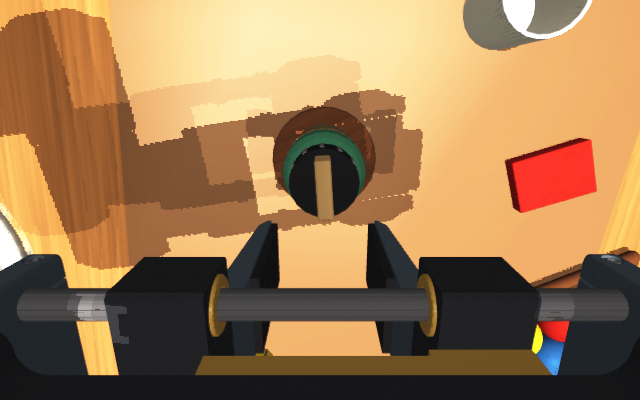

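The wrist view shows the lid seated centrally on the can, with its bar at (324,185). Heights put its origin at about 94 mm, i.e. home. The bar is at 98.6°, so the pads twisted a few degrees on it at the stop. I regrip squarely and feel the stop once more, gently.

>>> step_arm(increments=[[[0,0.0005,0.03],[0,0,-3.6]],[[0,0,0.04],[0,0,0]],[[0,0,0.03],[0,0,0]],[[0,0,0.02],[0,0,0]],[[0,0,0.01],[0,0,0]],[[0,0,0.0095],[0,0,0]],[[0,0,0],[0,0,0]],[[0,0,0],[0,0,0]]])

```text
t: 19.85
tool_pos: [0.5176, 0.1845, 0.1452]
tool_rot: [[-0.148, 0.989, 0.001], [0.989, 0.148, 0.0], [0.0, 0.001, -1.0]]
force: [0.1, 0.0, 1.4]
gripper_width: 0.5
finger_force: 0.0
```

>>> step_arm(increments=[[[0,0,0],[0,0,0]],[[0,0,0],[0,0,0]],[[0,0,0],[0,0,0]],[[0,0,0],[0,0,0]],[[0,0,0],[0,0,0]],[[0,0,0],[0,0,0]]], fingers=-1)

```text
t: 20.45
tool_pos: [0.5174, 0.1845, 0.1449]
tool_rot: [[-0.148, 0.989, 0.0], [0.989, 0.148, 0.0], [0.0, 0.0, -1.0]]
force: [-0.4, 0.3, 3.4]
gripper_width: 0.151
finger_force: 30.0
```

```bash
python3 s.py
```

```text
20.45 [0.5174 0.1845 0.1449] yaw 98.53 tilt [0.0003 0.    ] [-0.4  0.3  3.4] [-0.02 -0.02  0.05] 0.08
```

>>> step_arm(increments=[[[0,0,0],[0,0,0.5]],[[0,0,0],[0,0,0.5]],[[0,0,0],[0,0,0.5]],[[0,0,0],[0,0,0]]])

```text
t: 20.85
tool_pos: [0.5174, 0.1845, 0.1448]
tool_rot: [[-0.122, 0.993, 0.0], [0.993, 0.122, 0.0], [-0.0, 0.0, -1.0]]
force: [-0.7, 0.5, 4.8]
gripper_width: 0.152
finger_force: 30.0
```

```bash
python3 s.py
```

```text
20.85 [0.5174 0.1845 0.1448] yaw 97.01 tilt [0.0002 0.    ] [-0.7  0.5  4.8] [ 0.03 -0.02  0.43] 0.11
```

The torque rises at once and is a pure couple with no side load, so the lid is at the hard stop. I release and back off.

>>> step_arm(increments=[[[0,0,0],[0,0,0]],[[0,0,0],[0,0,0]],[[0,0,0],[0,0,0]],[[0,0,0],[0,0,0]],[[0,0,0],[0,0,0]]], fingers=0)

```text
t: 21.35
tool_pos: [0.5173, 0.1844, 0.1446]
tool_rot: [[-0.122, 0.993, -0.0], [0.993, 0.122, -0.0], [0.0, -0.0, -1.0]]
force: [0.3, -0.2, 0.5]
gripper_width: 0.499
finger_force: 0.0
```

>>> step_arm(increments=[[[0,0,-0.01],[0,0,0]],[[0,0,-0.02],[0,0,0]],[[0,0,-0.03],[0,0,0]],[[0,0,-0.04],[0,0,0]],[[0,0,-0.04],[0,0,0]],[[0,0,0],[0,0,0]],[[0,0,0],[0,0,0]],[[0,0,0],[0,0,0]]])

```text
t: 22.15
tool_pos: [0.5167, 0.1843, 0.2841]
tool_rot: [[-0.122, 0.992, -0.001], [0.992, 0.122, -0.0], [-0.0, -0.001, -1.0]]
force: [-0.4, -0.4, -0.5]
gripper_width: 0.497
finger_force: 0.0
```

```bash
python3 - <<'E'
from h import *
p,d=snapshot("wrist")
P=cloud("wrist",d)
for b in((.143,.155),(.116,.13)):
    q=P[near(P,(.517,.184),.065,*b)]
    print(len(q),rect(q),np.median(q,0))
print(close_job())
E
```

```text
1009 (array([516.7, 184.8]), array([13.9, 51.5]), 8.5) [0.51653835 0.18609625 0.14843829]
2859 (array([516.6, 184.6]), array([63.6, 63.2]), 54.2) [0.51337973 0.18707039 0.1226023 ]
the job is handed in; nothing more can be done
None
```

The black lid is back on the green shaker: I turned it counter-clockwise until it dropped into the thread, screwed it clockwise to the hard stop (about 1 Nm at most), and let go; the job was handed in at about 22 s, but no verdict was shown.

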